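# Close the filter bay of a bench vacuum pump and hold its cover down

## Task

The filter in the little bench vacuum pump has been changed: put its loose metal cover back on for me. Turn the pump's quarter-turn button until it lines up with the cover's slot, then lay the cover on with its slot over the button, slide its plain end home under the bent bracket, and press the cover flat down on the housing against the spring pins, without great force. Finish holding it down there, with the button left unlocked for me to turn, and do not disturb the other things on the bench.

Things in the scene. Friction and masses are not known exactly. Their poses are not given: they have to be found in the camera images.
- pump: bench vacuum pump: a grey box 210 mm deep (x) x 150 wide (y), flat top 80 mm above the bench, fixed, turned by up to 0.25 rad. Origin: centre of the underside; z up, -x is the front (black panel, display, knob). On top, front to back: two lift pins, turn-button, open filter bay (x = -31 to 41 mm, y = +-35), bent bracket, and at x = 84, y = +-45 two brass hose barbs 26 mm tall
- seat (a point): point on the pump's top (80 mm up, pump x = -20 mm, y = 0), axes as the pump's: the cover's origin lies here, with equal axes, when the cover is fully home
- lip (a point): point on the pump (x = 50 mm, y = 0, 2 mm above the top) under the lip of the bent steel bracket, 70 mm wide: the cover's toe point lies here when home. The bracket's upright web stops the cover at x = 51 mm; its lip leaves a gap of 6 mm above the top and begins with an upward-flared mouth at x = 40 mm; it stands 10 mm tall
- button_top (a point): centre of the top of the quarter-turn button: a steel oblong head 24 x 9 mm with round ends on an 8 mm neck, at pump x = -66 mm, y = 0. The head reaches from 5 to 17 mm above the pump's top and can be gripped across its 9 mm from above. It turns about the vertical with light friction (0.03 N m) and stays where it is left
- button (a joint): angle of the quarter-turn button, rad: 0 = its long side lies along the pump's x axis, as the cover's slot does when the cover is on (unlocked); +1.57 = across (locked); grows counter-clockwise seen from above; it can turn past 0, to -1.7
- pin_left (a joint): travel of the left spring lift pin (6 mm thick, at pump x = -80, y = 38 mm), m: 0 = up, 6 mm above the pump's top; 0.006 = flush. The two pins lift the cover's front end unless it is held; each pushes 1.5 N when up, 3.3 N when flush, so a downward push of 10 to 25 N at the handle holds the cover flat
- pin_right (a joint): the same for the right pin, at pump x = -80, y = -38 mm
- cover: loose cover: grey painted metal plate 140 (x) x 100 (y) x 4 mm, 0.16 to 0.26 kg, flat on the bench, handle up. Origin: centre of its underside. A slot 41 x 14 mm along x is cut through it, centred at x = -40, y = 0; the plain +x end is the toe. It can be lowered over the aligned button 10 to 12 mm short of home (towards the pump's front); kept down within 1.5 mm of the top, it then slides home
- cover_grip (a point): middle of the cover's black bridge handle: a bar 64 mm long (along the cover's y), 10 mm thick (x), 12 mm tall, at cover x = 8 mm, its centre 32 mm above the plate's underside (22 mm clear space below the bar), on two legs at y = +-27 mm
- cover_toe (a point): middle of the cover's plain end (cover x = +70 mm, half-way up the plate's thickness)
- old_filter: bystander: the used filter, a white block 66 x 66 x 37 mm; leave alone
- vial: bystander: small capped glass vial, 24 mm across, 52 mm tall, standing; leave alone
- marker: bystander: marker pen 135 mm long, lying; leave alone
- screwdriver: bystander: screwdriver with a black handle, 170 mm long, lying before the pump; leave alone
- pen: bystander: ball pen, 145 mm long, lying; leave alone
- notepad: bystander: notepad, 70 x 95 x 16 mm; leave alone

How it is judged:
By the outcome, as a careful person would: the job done as asked, in the order asked, and still so for the second after the job is handed in, while the arm keeps its last pose, push and grip.
It also fails if it takes over 58 s, if anything falls off the work surface, if the arm or the gripper's body presses on something with over 40 N, if the wrist force passes 120 N, or if a joint passes its speed limit or range.

## Robot

A 7-joint arm with a two-finger parallel gripper is mounted at the origin on a cart in front of the work surface, level with it; the furniture and walls round the work are solid. World frame = base frame: x ahead of the robot, y to its left, z up, the work surface at z = 0. Lengths are in m, angles in rad, forces in N, time in s.
With the tool pointing down it reaches from about 0.425 to 0.95 m from the base axis. Payload 4.7 kg.
Tool frame: the origin (TCP) lies at the very end of the fingers, on their centre line; the grasp point (between the pads) lies 19 mm behind it; z points along the fingers, y is the line along which they close (so a half turn about z gives the same grasp; the last joint's range is limited). The gripper opens to 87 mm and grips with 3 to 60 N. Pads are 19 mm wide; open, the fingers measure 117 mm over their backs; the gripper's body (75 mm by 190 mm) begins 51 mm behind the grasp point.
Start: joints at [1.097, 0.469, -0.049, 1.532, 0.024, 1.141, -0.082], TCP at [0.29, -0.609, 0.223] pointing down, gripper open.
Joint ranges: [-2.59, 2.59], [-0.33, 1.99], [-1.39, 1.29], [0.1, 2.45], [-1.04, 4.18], [0.21, 1.99], [-2.66, 2.66]. Speed limits (rad/s): [2.57, 2.57, 3.14, 3.14, 3.14, 3.14, 3.14].

## Interface

Orientations are given as a rotation vector (axis times angle).
In Python, from rig import telemetry, cams, ticket gives the robot as it stands. The module is installed in compiled form; this text tells all that it offers.
- The arm moves only by the tool send_rows, never from a script. Its argument "series" is one flat list of numbers, 7 for each row, row after row: the finger opening in mm, from 0 to 87, then the shift along the tool's x, y, z in mm, then the turn, a rotation vector about the tool's x, y, z in rad. In form: [grip, x, y, z, ax, ay, az, grip, x, y, z, ax, ay, az, ...]. A call has 1 to 12 rows; each row is the pose to reach, as a shift and turn from the pose commanded when the call began, along the tool's axes at that moment; what a row does not reach only later rows make up. A row lasts 1/12 s, in which the tool goes at most 41.7 mm and 7.16 degrees, less where a joint would pass 70% of its speed; a pose out of reach is approached as far as the arm can. A call with a gripper value outside its range is refused whole. The fingers move at their own pace and stop on an object; "newtons" is the grip in N (left out, the last holds). Time passes only in rows, so rows that repeat a pose let the fingers close. It gives the time, the measured TCP pose, the force, the opening and the grip force at its end, in the units of the state.
- telemetry.sense(): the state, without advancing time (a new reading comes with each control period).
- cams.camera(name): name is "side" or "top" or "wrist"; returns a dict with "frame" (384x512x3 uint8, blue, green, red), "mtx" (3x3 intrinsics, pixels), "cam_to_world" (4x4, takes a point from camera to world coordinates); the wrist camera has in their place "hand_eye" (4x4, takes a point from camera to tool coordinates, whose origin is the TCP and whose axes are the flange's). Camera axes: x right, y down, z forward; pixel columns grow to the right and rows downward; lengths in m; the calibration is good to about 2 mm. A picture is of the moment at which its call begins: read the wrist's pose just before it. There is no depth.
- ticket.hand_in(): hands the job in; it is judged then, once.
The state is a dict: "time": time; "joint_positions": joint angles; "joint_velocities": joint speeds; "effort": joint torques, N m; "tool_pos": TCP position; "ee_rot": TCP orientation; "force": force on the tool from outside, world axes, zero at the start; "moment": the same for the moment, N m; "grip_width": opening from 0.0 (shut) to 1.0 (fully open); "finger_force": force on a finger pad.
Only numpy, scipy, OpenCV 4.12 (cv2) and the standard library are available. Lean on these libraries where they do the work, as an engineer would, in place of code of your own. Each camera call takes 0.05 s, during which the arm holds its last target. There are 200 camera calls.

## Working session

There is one attempt and no reset: what is moved stays moved. The work goes in short steps, Python scripts to look and compute and a tool call to move; the robot and the scene stay as the last step left them, time stands still between calls to the robot, and variables do not carry over. Pictures are saved under pics/ and viewed, at most 10 in all, crops included, and the job is handed in when it is done.

Besides the shell and the picture viewer there is one more tool, called after "Emit:" as a command line: name --argument value ..., lists and objects as JSON in quotes. send_rows: Moves the arm, as the interface text tells. Its arguments: {"type":"object","properties":{"series":{"type":"array","items":{"type":"number"}},"newtons":{"type":"number"}},"required":["series"]}

```bash
mkdir -p pics
cat > h.py <<'E'
import numpy as np, cv2
from scipy.spatial.transform import Rotation as R
from rig import telemetry, cams, ticket
def st():
    s=telemetry.sense(); return s
def T(s):
    M=np.eye(4); M[:3,:3]=R.from_rotvec(s["ee_rot"]).as_matrix(); M[:3,3]=s["tool_pos"]; return M
def shot(name,fn):
    s=st(); c=cams.camera(name)
    M=c["cam_to_world"] if name!="wrist" else T(s)@c["hand_eye"]
    cv2.imwrite(f"pics/{fn}.png",c["frame"]); np.savez(f"pics/{fn}.npz",K=c["mtx"],M=M)
def load(fn):
    d=np.load(f"pics/{fn}.npz"); return d["K"],d["M"]
def ray(fn,uv):
    K,M=load(fn); d=M[:3,:3]@np.linalg.inv(K)@np.array([uv[0],uv[1],1.]); return M[:3,3],d
def atz(fn,uv,z):
    o,d=ray(fn,uv); return o+d*(z-o[2])/d[2]
def tri(*obs):
    A=np.zeros((3,3));b=np.zeros(3)
    for fn,uv in obs:
        o,d=ray(fn,uv); d=d/np.linalg.norm(d); P=np.eye(3)-np.outer(d,d); A+=P;b+=P@o
    x=np.linalg.solve(A,b)
    return x
def proj(fn,p):
    K,M=load(fn); q=np.linalg.inv(M)@np.append(p,1); u=K@q[:3]; return u[:2]/u[2]
E
python3 - <<'E'
from h import *
s=st();print({k:np.round(v,3) for k,v in s.items()})
for n in("top","side","wrist"):
    shot(n,n+"0"); K,M=load(n+"0"); print(n,K.round(1).tolist(),M.round(3).tolist())
a=cv2.imread("pics/top0.png");
cv2.imwrite("pics/top0x.png",cv2.resize(a,(800,600),interpolation=cv2.INTER_CUBIC))
a=cv2.imread("pics/side0.png");
cv2.imwrite("pics/side0x.png",cv2.resize(a,(800,600),interpolation=cv2.INTER_CUBIC))
E
```

```text
{'time': np.float64(0.0), 'joint_positions': array([ 1.097,  0.469, -0.049,  1.534,  0.024,  1.141, -0.082]), 'joint_velocities': array([-0.   ,  0.001,  0.   , -0.001, -0.   , -0.   , -0.001]), 'effort': array([-0.0000e+00, -5.0798e+01, -8.1000e-02, -2.3616e+01, -6.1000e-02,
        3.8000e-02,  0.0000e+00]), 'tool_pos': array([ 0.29 , -0.609,  0.222]), 'ee_rot': array([-3.062e+00, -6.930e-01,  1.000e-03]), 'force': array([ 0.303, -0.02 , -0.556]), 'moment': array([ 0.01 , -0.02 ,  0.003]), 'finger_force': np.float64(0.0), 'grip_width': np.float64(1.0)}
top [[385.2, 0.0, 260.8], [0.0, 385.2, 185.4], [0.0, 0.0, 1.0]] [[0.018, -0.997, 0.072, 0.424], [-1.0, -0.018, 0.004, -0.064], [-0.002, -0.072, -0.997, 1.351], [0.0, 0.0, 0.0, 1.0]]
side [[367.2, 0.0, 259.6], [0.0, 367.2, 191.3], [0.0, 0.0, 1.0]] [[-0.999, -0.014, 0.032, 0.461], [-0.033, 0.638, -0.77, 0.775], [-0.009, -0.77, -0.638, 0.785], [0.0, 0.0, 0.0, 1.0]]
wrist [[288.3, 0.0, 254.4], [0.0, 288.3, 188.8], [0.0, 0.0, 1.0]] [[0.429, -0.873, -0.232, 0.355], [-0.903, -0.415, -0.109, -0.579], [-0.001, 0.256, -0.967, 0.384], [0.0, 0.0, 0.0, 1.0]]
```

View pics/top0x.png

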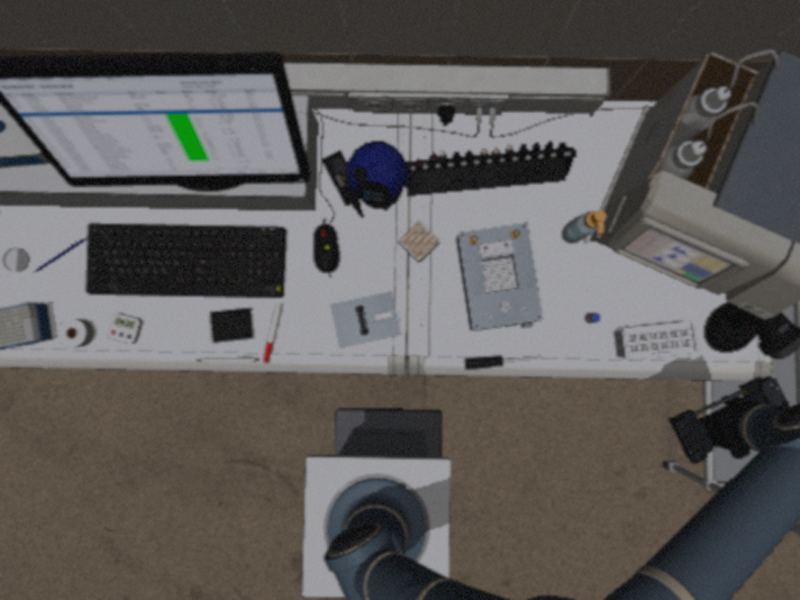

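View pics/side0x.png

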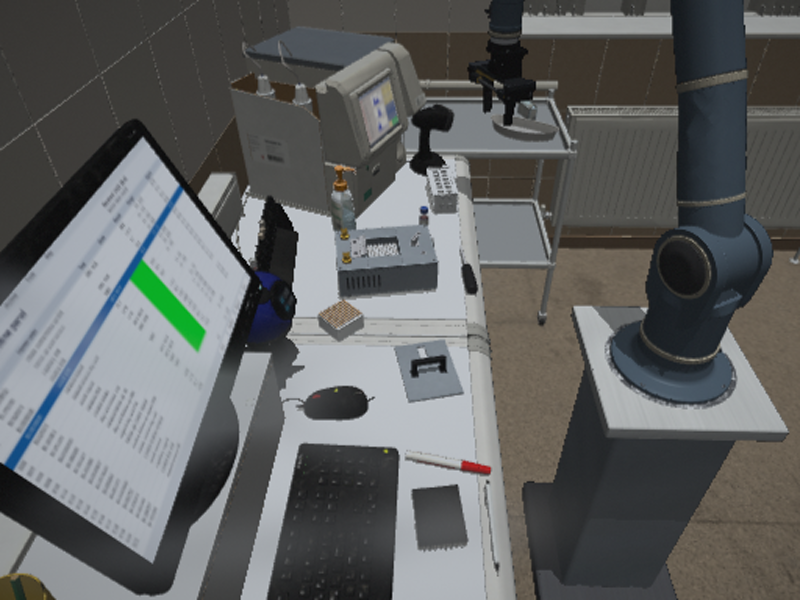

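The top picture (800x600 scale) shows the pump with corners near (458,232), (528,220), (541,318) and (470,330). The button is near (504,306). The cover is centred near (366,320), with its slot at (384,316), which puts the toe towards world +y. Next I'll get rough positions and bring the wrist camera over the pump.

Run:
```python
from h import *
k=0.64
for n,u,z in [("p1",(458,232),.08),("p2",(528,220),.08),("p3",(541,318),.08),("p4",(470,330),.08),("btn",(504,306),.097),("slot",(384,316),.004),("c1",(332,300),.004),("c2",(391,292),.004),("c3",(400,338),.004),("c4",(340,347),.004),("handle",(361,318),.038)]:
    print(n,atz("top0",(u[0]*k,u[1]*k),z).round(4))
s=st();print(T(s).round(3)); c=cams.camera("wrist");print(c["hand_eye"].round(4))
```

```text
p1 [ 0.6412 -0.1649  0.08  ]
p2 [ 0.6697 -0.3139  0.08  ]
p3 [ 0.4612 -0.3421  0.08  ]
p4 [ 0.4332 -0.1927  0.08  ]
btn [ 0.4843 -0.2613  0.097 ]
slot [ 0.4615 -0.0078  0.004 ]
c1 [0.4952 0.1095 0.004 ]
c2 [ 0.5156 -0.0224  0.004 ]
c3 [ 0.4131 -0.0446  0.004 ]
c4 [0.3906 0.0888 0.004 ]
handle [0.4552 0.0408 0.038 ]
[[ 0.903  0.43  -0.001  0.29 ]
 [ 0.43  -0.903  0.001 -0.609]
 [-0.    -0.002 -1.     0.222]
 [ 0.     0.     0.     1.   ]]
[[-1.200e-03 -9.666e-01 -2.563e-01  7.100e-02]
 [ 1.000e+00 -1.400e-03  4.000e-04  1.000e-03]
 [-7.000e-04 -2.563e-01  9.666e-01 -1.623e-01]
 [ 0.000e+00  0.000e+00  0.000e+00  1.000e+00]]
```

Emit:
send_rows --series '[87,0,0,-60,0,0,0,87,0,0,-60,0,0,0,87,370,-222,-60,0,0,-1.256,87,370,-222,-60,0,0,-1.256,87,370,-222,-60,0,0,-1.256,87,370,-222,-60,0,0,-1.256,87,370,-222,-60,0,0,-1.256,87,370,-222,-60,0,0,-1.256,87,370,-222,-60,0,0,-1.256,87,370,-222,-60,0,0,-1.256,87,370,-222,-60,0,0,-1.256,87,370,-222,-60,0,0,-1.256]'

```text
time: 1.2
tool_pos: [0.5214, -0.2603, 0.2827]
ee_rot: [2.072, 2.361, -0.0]
force: [1.1, -0.2, -0.1]
grip_width: 0.999
finger_force: 0.0
```

Emit:
send_rows --series '[87,0,0,60,0,0,0,87,0,0,60,0,0,0,87,0,0,60,0,0,0,87,0,0,60,0,0,0]'

```text
time: 1.53
tool_pos: [0.5202, -0.2622, 0.2219]
ee_rot: [-2.079, -2.353, 0.001]
force: [0.4, 0.3, 0.1]
grip_width: 0.996
finger_force: 0.0
```

Run:
```python
from h import *
s=st();print(T(s).round(4));shot("wrist","w1")
a=cv2.imread("pics/w1.png");cv2.imwrite("pics/w1x.png",cv2.resize(a,(800,600),interpolation=cv2.INTER_CUBIC))
```

```text
[[-1.233e-01  9.924e-01 -1.900e-03  5.202e-01]
 [ 9.924e-01  1.233e-01  8.000e-04 -2.622e-01]
 [ 1.100e-03 -1.800e-03 -1.000e+00  2.219e-01]
 [ 0.000e+00  0.000e+00  0.000e+00  1.000e+00]]
```

View pics/w1x.png

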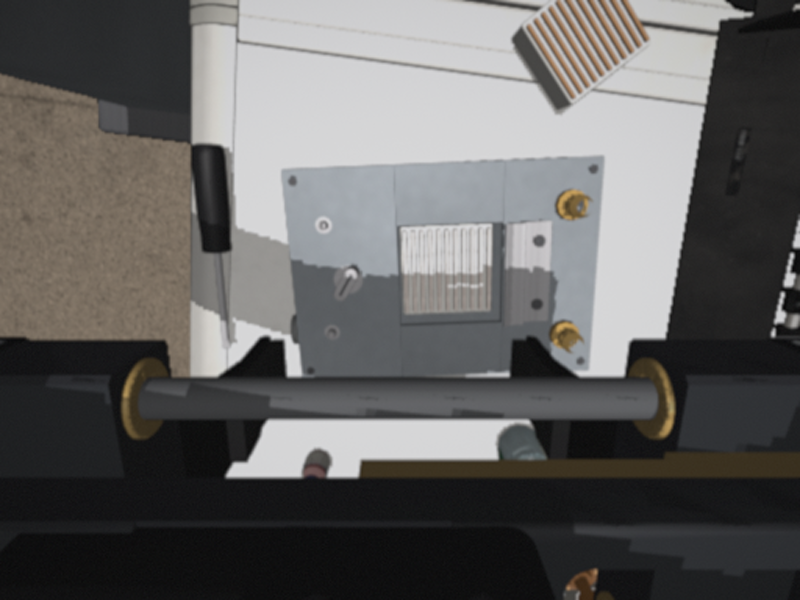

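The wrist picture shows the pump's top corners at (282,170), (604,156), (589,370) and (304,377). The button is at (348,281), turned roughly 60° counter-clockwise, and the pins are at (323,225) and (332,331). I'll take a second wrist view from a shifted place, for parallax.

Emit:
send_rows --series '[87,-50,-60,0,0,0,0,87,-50,-60,0,0,0,0,87,-50,-60,0,0,0,0,87,-50,-60,0,0,0,0]'

```text
time: 1.92
tool_pos: [0.4663, -0.3226, 0.2246]
ee_rot: [2.085, 2.345, -0.001]
force: [-0.3, 0.7, 1.2]
grip_width: 0.999
finger_force: 0.0
```

Run:
```python
from h import *
s=st();print(T(s).round(4));shot("wrist","w2")
a=cv2.imread("pics/w1.png")[85:250,160:400];b=cv2.imread("pics/w2.png")[20:250,160:512]
# pics: left w1 crop button 5x ; right w2 crop
c1=cv2.resize(a[50:140,15:95],None,fx=4,fy=4,interpolation=cv2.INTER_CUBIC)  # origin (175,135)
K,M=load("w2"); u=proj("w2",np.array([0.4843,-0.2613,0.097]));print(u)
x0,y0=int(u[0])-50,max(0,int(u[1])-60)
c2=cv2.resize(cv2.imread("pics/w2.png")[y0:y0+120,x0:x0+110],None,fx=4,fy=4,interpolation=cv2.INTER_CUBIC)
H=max(c1.shape[0],c2.shape[0]);im=np.zeros((H,c1.shape[1]+c2.shape[1],3),np.uint8)
im[:c1.shape[0],:c1.shape[1]]=c1;im[:c2.shape[0],c1.shape[1]:]=c2
cv2.imwrite("pics/btn.png",im);print(x0,y0,c1.shape,c2.shape)
```

```text
[[-0.1169  0.9931  0.0024  0.4663]
 [ 0.9931  0.1169 -0.0029 -0.3226]
 [-0.0032  0.002  -1.      0.2246]
 [ 0.      0.      0.      1.    ]]
[278.19551163 122.76640506]
228 62 (360, 320, 3) (480, 440, 3)
```

View pics/btn.png

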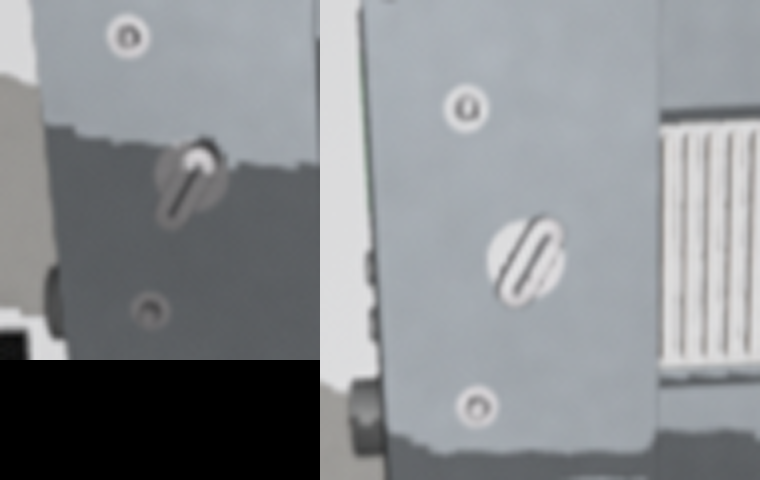

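Run:
```python
from h import *
w1={"b":(221.5,181.9),"pl":(207,144),"pr":(212.5,212.75)};w2={"b":(280.5,127.6),"pl":(264.5,88.75),"pr":(267.25,163.75)}
for k in w1: print(k,tri(("w1",w1[k]),("w2",w2[k])).round(4), atz("w1",w1[k],.086 if k!="b" else .097).round(4),atz("w2",w2[k],.086 if k!="b" else .097).round(4))
C=[atz("w1",np.array(u)*.64,.08) for u in[(282,170),(604,156),(589,370),(304,377)]]
print(np.round(C,4),np.mean(C,0)); d=(C[1]+C[2]-C[0]-C[3]);e=(C[0]+C[1]-C[2]-C[3]);print(np.arctan2(d[1],d[0]),np.arctan2(-e[0],e[1]),np.linalg.norm(d)/2,np.linalg.norm(e)/2)
for f,a,b in[("w1",(218,189.25),(225,174.5)),("w2",(276.75,135.25),(284.25,120))]:
    d=atz(f,b,.097)-atz(f,a,.097);print(np.arctan2(d[1],d[0]),np.linalg.norm(d))
```

```text
b [ 0.4875 -0.2659  0.096 ] [ 0.4878 -0.2658  0.097 ] [ 0.4872 -0.2656  0.097 ]
pl [ 0.4676 -0.2307  0.083 ] [ 0.4683 -0.2305  0.086 ] [ 0.4673 -0.2307  0.086 ]
pr [ 0.4799 -0.3053  0.0831] [ 0.4803 -0.3044  0.086 ] [ 0.4796 -0.3048  0.086 ]
[[ 0.4378 -0.199   0.08  ]
 [ 0.6437 -0.1649  0.08  ]
 [ 0.6685 -0.3126  0.08  ]
 [ 0.4621 -0.3436  0.08  ]] [ 0.55302299 -0.25505895  0.08      ]
0.1566695323106186 0.166748752841188 0.20871691406766155 0.14818958353956094
1.2368052160335399 0.01730773786102235
1.2403778440436948 0.01630487873735343
```

```bash
cat >> h.py <<'E'
def go(p,t,s=None):
    s=s or st(); M=T(s)
    D=np.column_stack([[np.cos(t),np.sin(t),0],[np.sin(t),-np.cos(t),0],[0,0,-1.]])
    print("shift mm",(M[:3,:3].T@(np.array(p)-M[:3,3])*1e3).round(1),"turn",R.from_matrix(M[:3,:3].T@D).as_rotvec().round(4),"t",round(np.arctan2(M[1,0],M[0,0]),4),"pos",M[:3,3].round(4),"w",round(float(s["grip_width"])*87,1),"F",np.round(s["force"],1),"M",np.round(s["moment"],2),"ff",s["finger_force"])
E
python3 - <<'E'
from h import *
go((.4875,-.2657,.13),1.238)
E
```

```text
shift mm [52.3 26.  94.5] turn [0.0033 0.0015 0.4536] t 1.6916 pos [ 0.4677 -0.3206  0.2245] w 86.9 F [0.3 0.  0.1] M [ 0.05 -0.07 -0.03] ff 0.0
```

Emit:
send_rows --series '[40,52,26,94,0,0,0.454,40,52,26,94,0,0,0.454,40,52,26,94,0,0,0.454,40,52,26,94,0,0,0.454,40,52,26,94,0,0,0.454,40,52,26,94,0,0,0.454,40,52,26,94,0,0,0.454]'

```text
time: 2.55
tool_pos: [0.4882, -0.2647, 0.13]
ee_rot: [2.552, 1.827, 0.002]
force: [0.1, 0.4, -0.1]
grip_width: 0.552
finger_force: 0.0
```

Run:
```python
from h import *
go((.4875,-.2657,.085),1.238)
shot("wrist","w3"); print(proj("w3",(.4875,-.2657,.097)))
go((.4875,-.2657,.085),1.238)
a=cv2.imread("pics/w3.png")[120:320,150:400];cv2.imwrite("pics/w3x.png",cv2.resize(a,None,fx=3,fy=3,interpolation=cv2.INTER_CUBIC))
```

```text
shift mm [-1.2 -0.5 45. ] turn [0.0032 0.0004 0.0048] t 1.2428 pos [ 0.4882 -0.2647  0.13  ] w 48.0 F [ 0.1  0.4 -0.1] M [-0.   -0.09  0.02] ff 0.0
[251.79409263 214.73877007]
shift mm [-0.8 -0.3 45. ] turn [0.003  0.0004 0.0038] t 1.2418 pos [ 0.4879 -0.2649  0.13  ] w 45.1 F [-0.7  0.3  0.9] M [-0.06 -0.02  0.01] ff 0.0
```

View pics/w3x.png

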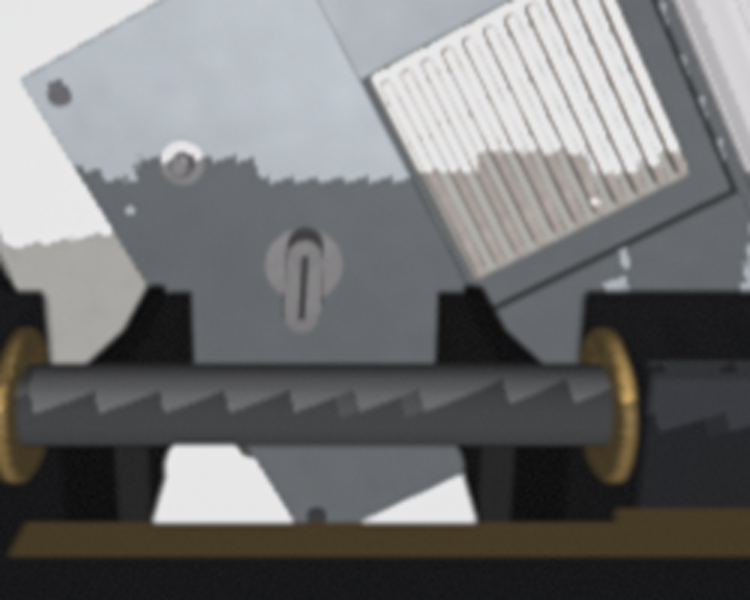

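The button sits midway between the open fingers, at crop pixel (303,287), with its long side along the tool's x. I can go down and grip it.

Emit:
send_rows --series '[40,-1,0,30,0,0,0,40,-1,0,45,0,0,0,40,-1,0,45,0,0,0,40,-1,0,45,0,0,0,0,-1,0,45,0,0,0,0,-1,0,45,0,0,0,0,-1,0,45,0,0,0,0,-1,0,45,0,0,0,0,-1,0,45,0,0,0,0,-1,0,45,0,0,0,0,-1,0,45,0,0,0,0,-1,0,45,0,0,0]' --newtons 15

```text
time: 3.6
tool_pos: [0.4854, -0.2651, 0.0838]
ee_rot: [-2.555, -1.825, 0.003]
force: [-3.6, 0.4, 5.8]
grip_width: 0.1
finger_force: 15.0
```

Run:
```python
from h import *
go((.4875,-.2657,.085),.162)
```

```text
shift mm [ 0.1  2.1 -1.2] turn [-0.0017  0.0016  1.0786] t 1.2406 pos [ 0.4854 -0.2651  0.0838] w 8.7 F [-3.6  0.4  5.8] M [ 0.21  0.84 -0.05] ff 15.000604495871812
```

Emit:
send_rows --series '[0,0,-2,-1,0,0,0,0,0,-2,-1,0,0,0.12,0,0,-2,-1,0,0,0.24,0,0,-2,-1,0,0,0.36,0,0,-2,-1,0,0,0.48,0,0,-2,-1,0,0,0.6,0,0,-2,-1,0,0,0.72,0,0,-2,-1,0,0,0.84,0,0,-2,-1,0,0,0.96,0,0,-2,-1,0,0,1.08,0,0,-2,-1,0,0,1.08,0,0,-2,-1,0,0,1.08]'

```text
time: 4.6
tool_pos: [0.4856, -0.2653, 0.084]
ee_rot: [3.129, 0.258, 0.003]
force: [4.5, -3.9, -9.8]
grip_width: 0.101
finger_force: 15.0
```

Run:
```python
from h import *
go((.4875,-.2657,.085),.162)
```

```text
shift mm [ 1.8  0.7 -1. ] turn [ 0.0021 -0.0019  0.0023] t 0.1643 pos [ 0.4856 -0.2653  0.084 ] w 8.8 F [ 4.5 -3.9 -9.8] M [-0.74 -0.88 -0.01] ff 14.999120011925697
```

Emit:
send_rows --series '[40,0,0,0,0,0,0,40,0,0,0,0,0,0,40,0,0,0,0,0,0,40,0,0,0,0,0,0,40,0,0,-30,0,0,0,40,0,0,-60,0,0,0,40,0,0,-100,0,0,0,40,0,0,-130,0,0,-0.12,40,0,0,-130,0,0,-0.24,40,0,0,-130,0,0,-0.36,40,0,0,-130,0,0,-0.36]'

```text
time: 5.52
tool_pos: [0.4846, -0.2645, 0.2156]
ee_rot: [3.034, 0.813, 0.002]
force: [-0.4, 0.1, 0.4]
grip_width: 0.458
finger_force: 0.0
```

Run:
```python
from h import *
shot("wrist","w4");u=proj("w4",(.4865,-.2655,.097));print(u)
x0,y0=int(u[0])-50,int(u[1])-50
cv2.imwrite("pics/w4x.png",cv2.resize(cv2.imread("pics/w4.png")[y0:y0+100,x0:x0+110],None,fx=5,fy=5,interpolation=cv2.INTER_CUBIC));print(x0,y0)
go((.4535,.02,.25),1.7)
```

```text
[254.92011696 184.40730144]
204 134
shift mm [ 114.3 -262.4  -35.1] turn [ 4.0000e-04 -2.0000e-04 -1.1812e+00] t 0.5188 pos [ 0.4843 -0.2645  0.2149] w 40.3 F [ 0.5 -0.2  0.1] M [-0.02 -0.03 -0.03] ff 0.0
```

View pics/w4x.png

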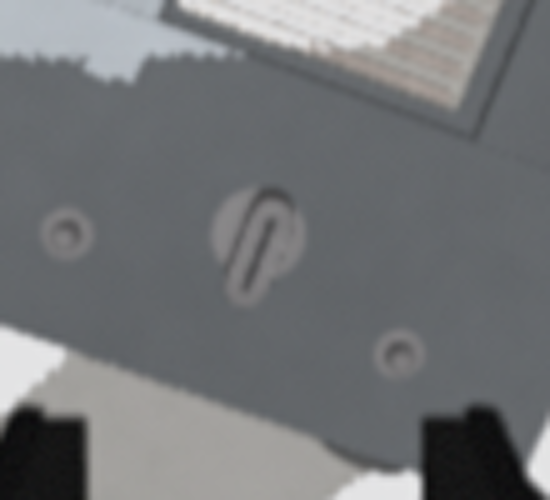

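Emit:
send_rows --series '[40,142,-258,15,0,0,-1.4,40,142,-258,15,0,0,-1.4,40,142,-258,15,0,0,-1.4,40,142,-258,15,0,0,-1.4,40,142,-258,15,0,0,-1.4,40,142,-258,15,0,0,-1.4,40,142,-258,15,0,0,-1.4,40,142,-258,15,0,0,-1.4,40,142,-258,15,0,0,-1.4,40,142,-258,15,0,0,-1.4,40,142,-258,15,0,0,-1.4,40,142,-258,15,0,0,-1.4]'

```text
time: 6.57
tool_pos: [0.4789, 0.0299, 0.1991]
ee_rot: [-1.799, -2.574, 0.001]
force: [-0.2, 0.9, -0.2]
grip_width: 0.456
finger_force: 0.0
```

Run:
```python
from h import *
a,b=atz("w4",(252.6,192.6),.097),atz("w4",(257.4,175.6),.097);d=b-a
print("btn",((a+b)/2).round(4),np.arctan2(d[1],d[0]))
p,q=atz("w4",(217.2,180.8),.085),atz("w4",(283.8,204.6),.085);e=p-q
print("pins",p.round(4),q.round(4),np.arctan2(-e[0],e[1]),np.linalg.norm(e))
go((.48,.03,.2),3.3)
```

```text
btn [ 0.4867 -0.2654  0.097 ] 0.25515738215826894
pins [ 0.4677 -0.231   0.085 ] [ 0.4801 -0.3048  0.085 ] 0.1661908212349872 0.07484567818281442
shift mm [-0.3  1.  -0.9] turn [-7.0000e-04 -1.1000e-03 -1.3783e+00] t 1.9217 pos [0.4789 0.0299 0.1991] w 39.7 F [-0.2  0.9 -0.2] M [-0.02 -0.07  0.04] ff 0.0
```

Emit:
send_rows --series '[40,0,0,0,0,0,-0.7,40,0,0,0,0,0,-0.7,40,0,0,0,0,0,-0.7,40,0,0,0,0,0,-0.7,40,0,0,0,0,0,-0.7,40,0,0,0,0,0,-0.7,40,0,0,0,0,0,-1.37,40,0,0,0,0,0,-1.37,40,0,0,0,0,0,-1.37,40,0,0,0,0,0,-1.37,40,0,0,0,0,0,-1.37,40,0,0,0,0,0,-1.37]'

```text
time: 7.57
tool_pos: [0.4791, 0.0297, 0.1992]
ee_rot: [0.234, -3.132, -0.0]
force: [0.4, -0.4, -0.3]
grip_width: 0.462
finger_force: 0.0
```

Run:
```python
from h import *
g=cv2.cvtColor(cv2.imread("pics/w4.png"),cv2.COLOR_BGR2GRAY).astype(float)
for r in range(172,198): print(r,*g[r,244:268].astype(int))
go((.48,.03,.2),3.3)
shot("wrist","w5")
a=cv2.imread("pics/w5.png");cv2.imwrite("pics/w5x.png",cv2.resize(a,(800,600),interpolation=cv2.INTER_CUBIC))
```

```text
172 104 103 102 102 103 105 110 117 123 125 120 100 79 75 73 75 81 92 101 104 104 104 103 103
173 104 103 102 103 105 114 124 130 131 127 110 86 79 86 87 83 77 81 94 103 104 104 104 103
174 103 103 102 104 113 126 133 135 132 122 96 88 102 115 116 112 101 88 92 102 103 102 103 102
175 103 103 103 109 122 133 135 134 129 112 90 105 122 128 129 127 120 106 95 106 106 103 102 103
176 103 102 106 118 130 135 135 133 123 101 99 119 128 128 126 127 126 118 107 115 108 103 102 101
177 102 103 111 126 134 135 134 130 116 95 112 126 125 115 108 118 124 121 117 124 116 104 102 102
178 103 103 114 130 135 134 133 127 108 101 122 127 118 95 90 111 123 122 119 127 121 106 101 101
179 102 105 117 133 135 134 132 121 104 113 127 126 113 84 89 115 123 121 118 126 124 108 102 102
180 103 107 121 133 135 134 129 112 101 122 130 125 106 85 103 122 126 123 118 127 125 109 102 101
181 103 107 121 133 134 132 124 102 105 125 129 121 96 90 116 128 128 124 124 128 124 109 102 102
182 103 107 119 132 134 130 117 96 116 128 126 110 85 96 124 131 130 126 127 129 124 108 102 101
183 102 105 115 131 133 128 109 
[... 890 characters left out ...]
120 123 118 109 102 102 101 101 101 102 101 102 100 100
193 100 100 100 100 99 105 116 120 120 119 121 118 111 103 102 102 102 102 102 102 102 101 101 100
194 99 100 100 101 99 102 110 116 119 119 117 112 105 102 102 102 102 102 102 102 102 101 101 100
195 100 100 100 100 100 101 104 106 107 109 109 105 103 101 102 102 102 102 102 102 101 101 101 100
196 100 100 100 101 100 101 101 100 100 102 102 103 102 102 103 102 103 102 102 102 102 102 102 100
197 99 100 100 101 101 100 100 100 100 102 102 102 102 103 103 102 103 102 103 102 101 102 101 101
shift mm [-0.9  0.2 -0.8] turn [ 0.0002 -0.0007 -0.0091] t -2.9923 pos [0.4791 0.0297 0.1992] w 40.2 F [ 0.4 -0.4 -0.3] M [ 0.07 -0.08 -0.  ] ff 0.0
```

View pics/w5x.png

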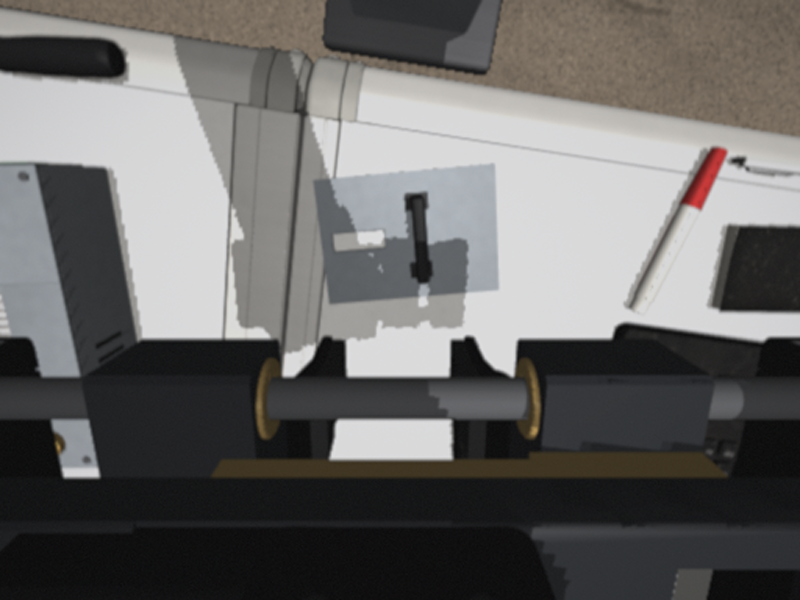

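The picture shows the cover's corners at (314,180), (495,163), (498,289) and (330,303), its slot on the left around (359,240), and the handle from (416,200) to (421,272). A second view comes next, shifted along tool y and x.

Emit:
send_rows --series '[60,-20,50,20,0,0,0,60,-20,50,20,0,0,0,60,-20,50,20,0,0,0,60,-20,50,20,0,0,0]'

```text
time: 7.95
tool_pos: [0.4913, 0.0827, 0.1791]
ee_rot: [0.232, -3.131, 0.0]
force: [-0.3, -0.0, -0.6]
grip_width: 0.652
finger_force: 0.0
```

Run:
```python
from h import *
k=.64
C=np.array([atz("w5",np.array(u)*k,.004) for u in[(314,180),(495,163),(498,289),(330,303)]])
print(C.round(4),C.mean(0).round(4)); d=C[1]+C[2]-C[0]-C[3];e=C[3]+C[2]-C[0]-C[1];print(np.arctan2(d[1],d[0]),np.arctan2(-e[1],-e[0])+np.pi/2,np.linalg.norm(d)/2,np.linalg.norm(e)/2)
shot("wrist","w6")
go((.48,.03,.2),3.3)
def crop(f,c,w,h):
    x,y=int(c[0]-w/2),max(0,int(c[1]-h/2));print(f,x,y);return cv2.resize(cv2.imread(f"pics/{f}.png")[y:y+h,x:x+w],None,fx=4,fy=4,interpolation=cv2.INTER_CUBIC)
P=(.4535,.033,.02)
im=np.hstack([crop("w5",(265,150),65,80)if 0 else crop("w5",(262,150),70,110),crop("w6",proj("w6",P),130,110)])
cv2.imwrite("pics/hnd.png",im);print(im.shape)
```

```text
[[ 0.4243 -0.0443  0.004 ]
 [ 0.3914  0.0908  0.004 ]
 [ 0.4882  0.1133  0.004 ]
 [ 0.5203 -0.0214  0.004 ]] [0.456  0.0346 0.004 ]
1.8071529735897651 -1.3393749780797028 0.13877477583081335 0.099027077263116
shift mm [ 19.  -49.5 -20.6] turn [-0.0006 -0.0009 -0.0116] t -2.9948 pos [0.4915 0.0817 0.1793] w 57.8 F [ 0.3 -0.3  1. ] M [ 0.08 -0.09  0.03] ff 0.0
w5 227 95
w6 150 79
(440, 800, 3)
```

View pics/hnd.png

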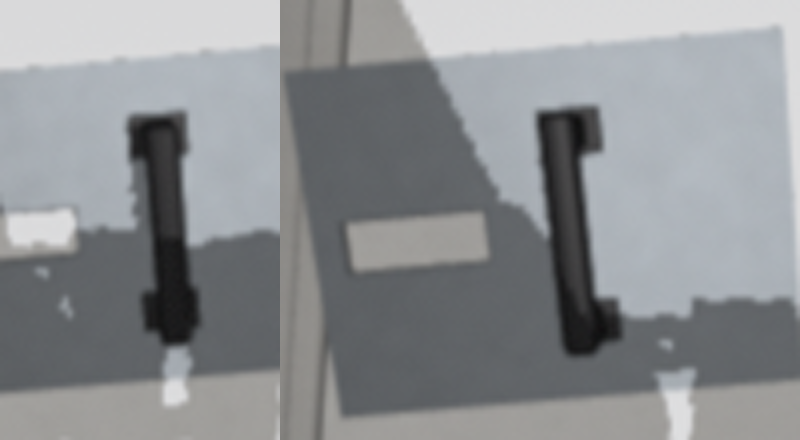

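Run:
```python
from h import *
a=tri(("w5",(267,125)),("w6",(218.75,106.5)));b=tri(("w5",(271,180.5)),("w6",(225,167)))
print(a.round(4),b.round(4),((a+b)/2).round(4),np.linalg.norm(a-b)); e=a-b;print(np.arctan2(e[1],e[0])+np.pi/2-2*np.pi, np.arctan2(e[1],e[0])-np.pi/2)
S=[atz("w6",(u[0]/4-70+150,u[1]/4+79),.004) for u in[(345,222),(485,211),(490,260),(350,273)]]
s6=np.mean(S,0);d=S[1]+S[2]-S[0]-S[3];print("slot6",s6.round(4),np.arctan2(d[1],d[0]),np.linalg.norm(d)/2)
Cc=[atz("w6",(u[0]/4-70+150,u[1]/4+79),.004) for u in[(287,72),(781,28),(341,416)]];print(np.round(Cc,4));m=(Cc[1]+Cc[2])/2;print("ctr6",m.round(4)); d=Cc[1]-Cc[0];print(np.arctan2(d[1],d[0]))
y=1.803;x=np.array([np.cos(y),np.sin(y),0]);print("handle from ctr5",(.456,.0346)+.008*x[:2]," ctr6",m+.008*x,"slot",s6+.048*x)
# bar at z=.038
for f,p,q in[("w5",(267,125),(271,180.5)),("w6",(218.75,106.5),(225,167))]: print(((atz(f,p,.038)+atz(f,q,.038))/2).round(4))
go((.455,.0425,.12),y+np.pi/2-.0)
```

```text
[0.423  0.0346 0.0326] [0.484  0.0489 0.0372] [0.4535 0.0418 0.0349] 0.06279856649303643
-7.623498903108658 -4.481906249518865
slot6 [ 0.4654 -0.0041  0.004 ] 1.801812314806839 0.04090781336445435
[[ 0.4239 -0.044   0.004 ]
 [ 0.3923  0.0905  0.004 ]
 [ 0.5206 -0.0224  0.004 ]]
ctr6 [0.4564 0.034  0.004 ]
1.801612101084632
handle from ctr5 [0.45415902 0.04238529]  ctr6 [0.45459837 0.04179977 0.004     ] slot [0.45430575 0.04265154 0.004     ]
[0.4532 0.0416 0.038 ]
[0.4535 0.0421 0.038 ]
shift mm [ 41.8 -33.4  59.4] turn [-0.0006 -0.0009 -0.0854] t -2.9948 pos [0.4915 0.0817 0.1793] w 57.8 F [ 0.3 -0.3  1. ] M [ 0.08 -0.09  0.03] ff 0.0
```

Emit:
send_rows --series '[40,42,-33,59,0,0,-0.085,40,42,-33,59,0,0,-0.085,40,42,-33,59,0,0,-0.085,40,42,-33,90,0,0,-0.085,40,42,-33,125,0,0,-0.085,40,42,-33,150,0,0,-0.085,40,42,-33,165,0,0,-0.085,40,42,-33,165,0,0,-0.085,40,42,-33,165,0,0,-0.085,40,42,-33,165,0,0,-0.085]' --newtons 40

```text
time: 8.83
tool_pos: [0.4561, 0.043, 0.0156]
ee_rot: [-0.364, 3.118, -0.001]
force: [-0.2, -0.4, 1.1]
grip_width: 0.461
finger_force: 0.0
```

Run:
```python
from h import *
go((.4545,.0422,.013),1.802+np.pi/2)
```

```text
shift mm [ 1.7 -0.4  2.6] turn [-0.0008  0.0019  0.0012] t -2.9092 pos [0.4561 0.043  0.0156] w 40.1 F [-0.2 -0.4  1.1] M [ 0.1  -0.14  0.  ] ff 0.0
```

Emit:
send_rows --series '[40,1,0,2,0,0,0,0,1,0,2,0,0,0,0,1,0,2,0,0,0,0,1,0,2,0,0,0,0,1,0,2,0,0,0,0,1,0,2,0,0,0,0,1,0,2,0,0,0,0,1,0,2,0,0,0,0,1,0,2,0,0,0]' --newtons 40

```text
time: 9.58
tool_pos: [0.4542, 0.0431, 0.0127]
ee_rot: [-0.367, 3.12, -0.0]
force: [-0.4, -0.2, 2.0]
grip_width: 0.106
finger_force: 40.0
```

Run:
```python
from h import *
go((.4545,.0422,.013),1.802+np.pi/2)
```

```text
shift mm [-0.1 -1.  -0.3] turn [-0.0002  0.0001  0.003 ] t -2.9074 pos [0.4542 0.0431 0.0127] w 9.3 F [-0.4 -0.2  2. ] M [ 0.03 -0.01 -0.03] ff 39.99992273747921
```

Emit:
send_rows --series '[0,0,0,-20,0,0,0,0,0,0,-50,0,0,0,0,0,0,-85,0,0,0,0,0,0,-120,0,0,0,0,0,0,-150,0,0,0,0,0,0,-170,0,0,0]'

```text
time: 10.08
tool_pos: [0.4547, 0.0435, 0.185]
ee_rot: [-0.367, 3.117, -0.001]
force: [0.2, -0.3, -2.5]
grip_width: 0.113
finger_force: 40.0
```

Emit:
send_rows --series '[0,0,-24,0,0,0,0.12,0,0,-48,0,0,0,0.24,0,0,-72,0,0,0,0.36,0,0,-96,0,0,0,0.48,0,0,-120,0,0,0,0.6,0,0,-144,0,0,0,0.72,0,0,-168,0,0,0,0.84,0,0,-192,0,0,0,0.96,0,0,-216,0,0,0,1.08,0,0,-240,0,0,0,1.2,0,-1,-264,0,0,0,1.32,0,-1,-288,0,0,0,1.44]'

```text
time: 11.08
tool_pos: [0.5215, -0.2375, 0.1816]
ee_rot: [-1.788, -2.581, 0.0]
force: [-0.4, 0.7, -1.9]
grip_width: 0.11
finger_force: 40.0
```

Run:
```python
from h import *
go((.528,-.2589,.16),.164+np.pi/2)
```

```text
shift mm [-22.3  -1.4  21.6] turn [-0.0013 -0.0011  0.1952] t 1.93 pos [ 0.5215 -0.2375  0.1816] w 9.6 F [-0.4  0.7 -1.9] M [-0.02 -0.17  0.02] ff 39.996788799762726
```

Emit:
send_rows --series '[0,-22,-1,10,0,0,0.1,0,-22,-1,22,0,0,0.195,0,-22,-1,35,0,0,0.195,0,-22,-1,46,0,0,0.195,0,-22,-1,46,0,0,0.195,0,-22,-1,46,0,0,0.195]'

```text
time: 11.58
tool_pos: [0.5282, -0.257, 0.1356]
ee_rot: [-2.022, -2.401, 0.001]
force: [-0.5, -0.0, -2.1]
grip_width: 0.109
finger_force: 40.0
```

Run:
```python
from h import *
go((.528,-.2589,.135),.164+np.pi/2)
shot("wrist","w7");go((.528,-.2589,.135),.164+np.pi/2)
a=cv2.imread("pics/w7.png");cv2.imwrite("pics/w7x.png",cv2.resize(a[60:300,90:410],(800,600),interpolation=cv2.INTER_CUBIC))
```

```text
shift mm [-1.8 -0.5  0.6] turn [-0.0018 -0.0014  0.007 ] t 1.7418 pos [ 0.5282 -0.257   0.1356] w 9.5 F [-0.5 -0.  -2.1] M [ 0.01 -0.15 -0.06] ff 40.001309495419264
shift mm [-1.5 -1.2  1.5] turn [-0.0001 -0.0003  0.0069] t 1.7417 pos [ 0.5289 -0.2572  0.1365] w 9.5 F [ 0.3 -0.  -1.9] M [-0.01 -0.13 -0.01] ff 40.001133140176535
```

View pics/w7x.png

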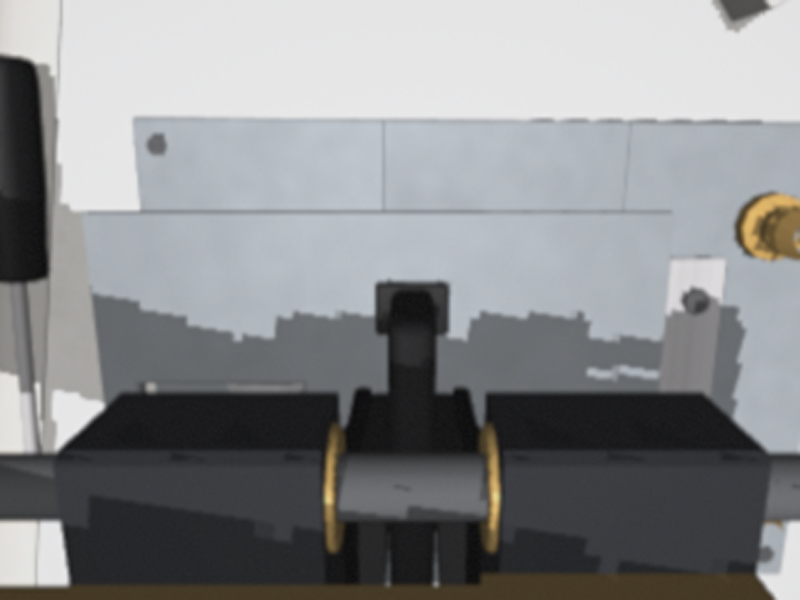

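The picture shows the cover level over the pump and parallel to it within about 0.4°. Its edge runs (83,211)-(670,211), the pump's edge runs (135,118)-(720,122), and the bracket's corner is at (670,258). I'll work out the relative offset from the same image.

Run:
```python
from h import *
f=lambda u:(u[0]/2.5+90,u[1]/2.5+60)
zc=.1365-.0127+.004
c1,c2=atz("w7",f((83,211)),zc),atz("w7",f((670,211)),zc)
p1,p2=atz("w7",f((135,118)),.08),atz("w7",f((720,121.5)),.08)
d=c2-c1;print("cover yaw",np.arctan2(d[1],d[0]),np.linalg.norm(d),"tool",1.7417-np.pi/2); d=p2-p1;yw=np.arctan2(d[1],d[0]);print("pump yaw",yw)
def pump(p,y=.164): 
    x=np.array([np.cos(y),np.sin(y)]);n=np.array([-x[1],x[0]]);q=p[:2]-p1[:2];return np.array([q@x-.105,q@n+.075])
print("cover corners in pump",pump(c1).round(4),pump(c2).round(4),"expected at s=12: x -.102,.038 y .05")
b=atz("w7",f((670,258)),.09);print("bracket",pump(b),"expected ~.040,.035")
print("TCP in pump",pump(np.array([.5289,-.2572])),"expected -.024,0")
x=np.array([np.cos(.164),np.sin(.164)]);n=np.array([-x[1],x[0]]); print("pump origin",p1[:2]+.105*x-.075*n)
```

```text
cover yaw 0.1697876735138171 0.13778812027755716 tool 0.17090367320510347
pump yaw 0.16396743457834967
cover corners in pump [-0.1015  0.0532] [0.0363 0.054 ] expected at s=12: x -.102,.038 y .05
bracket [0.05111495 0.03643563] expected ~.040,.035
TCP in pump [-0.02470407  0.00228912] expected -.024,0
pump origin [ 0.55364633 -0.25542507]
```

Emit:
send_rows --series '[0,-3,-1,0,0,0,0.007,0,-3,-1,0,0,0,0.007,0,-3,-1,0,0,0,0.007,0,-3,-1,10,0,0,0.007,0,-3,-1,18,0,0,0.007,0,-3,-1,22,0,0,0.007,0,-3,-1,26,0,0,0.007,0,-3,-1,29,0,0,0.007,0,-3,-1,31,0,0,0.007,0,-3,-1,31,0,0,0.007,0,-3,-1,31,0,0,0.007]'

```text
time: 12.55
tool_pos: [0.5285, -0.2608, 0.1056]
ee_rot: [2.033, 2.395, 0.0]
force: [0.5, 0.2, -2.1]
grip_width: 0.11
finger_force: 40.0
```

Run:
```python
from h import *
go((.5280,-.2595,.0927),.164+np.pi/2)
```

```text
shift mm [ 1.3 -0.2 12.9] turn [ 0.0001  0.0001 -0.0009] t 1.7339 pos [ 0.5285 -0.2608  0.1056] w 9.6 F [ 0.5  0.2 -2.1] M [-0.01 -0.12  0.05] ff 40.0010428391397
```

Emit:
send_rows --series '[0,1,0,3,0,0,0,0,1,0,6,0,0,0,0,1,0,9,0,0,0,0,1,0,11,0,0,0,0,1,0,12,0,0,0,0,1,0,13,0,0,0,0,1,0,13,0,0,0,0,1,0,13,0,0,0]'

```text
time: 13.22
tool_pos: [0.5285, -0.26, 0.0936]
ee_rot: [2.033, 2.394, -0.0]
force: [-2.5, 0.3, 6.3]
grip_width: 0.111
finger_force: 40.2
```

Run:
```python
from h import *
go((.5280,-.2595,.0927),.164+np.pi/2)
```

```text
shift mm [ 0.6 -0.4  0.9] turn [ 0.0005  0.0008 -0.0011] t 1.7337 pos [ 0.5285 -0.26    0.0936] w 9.7 F [-2.5  0.3  6.3] M [0.05 0.41 0.06] ff 40.17072843387723
```

Emit:
send_rows --series '[0,0.5,0,1,0,0,0,0,0.5,0,2,0,0,0,0,0.5,0,2,0,0,0,0,0.5,0,2,0,0,0]'

```text
time: 13.55
tool_pos: [0.528, -0.2601, 0.0927]
ee_rot: [2.033, 2.393, -0.002]
force: [-5.6, 1.0, 12.2]
grip_width: 0.108
finger_force: 40.0
```

Run:
```python
from h import *
go((.5280,-.2595,.0927),.164+np.pi/2)
```

```text
shift mm [ 0.6  0.1 -0. ] turn [-0.0001  0.0016 -0.0016] t 1.7332 pos [ 0.528  -0.2601  0.0927] w 9.4 F [-5.6  1.  12.2] M [ 0.04  1.03 -0.04] ff 40.000469740480185
```

Emit:
send_rows --series '[0,0.5,1,0,0,0,0,0,0.5,2,0,0,0,0,0,0.5,3,0,0,0,0,0,0.5,4,0,0,0,0,0,0.5,5,0,0,0,0,0,0.5,6,0,0,0,0,0,0.5,6,0,0,0,0,0,0.5,6,0,0,0,0]'

```text
time: 14.22
tool_pos: [0.5283, -0.2601, 0.0926]
ee_rot: [-2.032, -2.387, 0.014]
force: [-16.9, -1.3, 23.4]
grip_width: 0.106
finger_force: 40.1
```

Run:
```python
from h import *
go((.5390,-.2573,.0927),.164+np.pi/2)
```

```text
shift mm [ 1.1 11.  -0.2] turn [-0.0113  0.0004 -0.0037] t 1.7311 pos [ 0.5283 -0.2601  0.0926] w 9.3 F [-16.9  -1.3  23.4] M [-0.09  3.56  0.06] ff 40.066228648647666
```

The slide met a stop: Fx is -17 N with no travel. I'll back off the side force and look.

Emit:
send_rows --series '[0,0,-3,0,0,0,0,0,0,-6,0,0,0,0,0,0,-7,0,0,0,0,0,0,-7,0,0,0,0]'

```text
time: 14.55
tool_pos: [0.5285, -0.2601, 0.0928]
ee_rot: [2.031, 2.391, 0.001]
force: [-2.8, -0.2, 9.2]
grip_width: 0.11
finger_force: 40.0
```

Run:
```python
from h import *
go((.5280,-.2595,.0927),.164+np.pi/2)
for n in("wrist","side","top"): shot(n,n[0]+"8")
w=cv2.imread("pics/w8.png")[90:240,100:400]   # 300x150
im=np.zeros((600,800,3),np.uint8)
im[:400]=cv2.resize(w,(800,400),interpolation=cv2.INTER_CUBIC)
C=(.55,-.255,.09)
for i,f in enumerate(("s8","t8")):
    u=proj(f,C);x,y=int(u[0])-50,int(u[1])-25;print(f,x,y)
    im[400:,i*400:i*400+400]=cv2.resize(cv2.imread(f"pics/{f}.png")[y:y+50,x:x+100],(400,200),interpolation=cv2.INTER_CUBIC)
cv2.imwrite("pics/m8.png",im)
```

```text
shift mm [ 0.7 -0.4  0.1] turn [ 0.0036  0.003  -0.0016] t 1.7332 pos [ 0.5285 -0.2601  0.0928] w 9.5 F [-2.8 -0.2  9.2] M [-0.18  0.23  0.03] ff 40.024907011538744
s8 195 129
t8 270 150
```

View pics/m8.png

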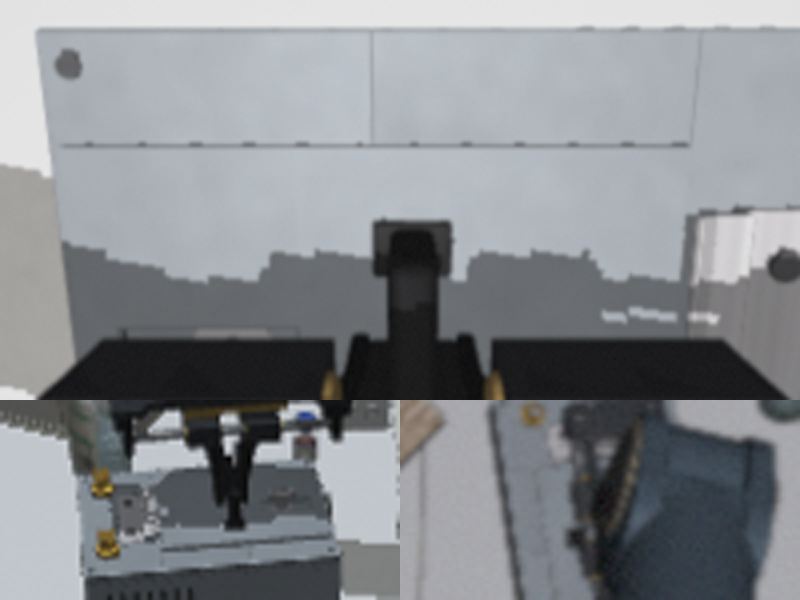

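The cover lies flat on the housing. Its left edge runs (62,145)-(690,145) and its toe is right at the bracket mouth at about (690,215). I'll measure the cover in the pump's frame from this picture.

Run:
```python
from h import *
f=lambda u:(u[0]*.375+100,u[1]*.375+90)
p1,p2=atz("w8",f((38,30)),.08),atz("w8",f((780,28)),.08); d=p2-p1; print("pump yaw",np.arctan2(d[1],d[0]),p1.round(4))
x=np.array([np.cos(.164),np.sin(.164)]);n=np.array([-x[1],x[0]])
P=lambda p:(np.array([(p[:2]-p1[:2])@x-.105,(p[:2]-p1[:2])@n+.075])*1e3).round(1)
for nm,u,z in[("cFL",(62,145),.084),("cRL",(690,145),.084),("brL",(690,216),.088),("brL z84",(690,216),.084),("brRearL",(800,208),.09),("legL",(412,235),.118),("seam1",(372,30),.08),("seam2",(701,30),.08)]: print(nm,P(atz("w8",f(u),z)))
print("tcp",P(np.array([.5285,-.2601])))
g=cv2.cvtColor(cv2.imread("pics/w8.png"),cv2.COLOR_BGR2GRAY)
for r in range(140,206,4): print(r,*g[r,345:385])
```

```text
pump yaw 0.16395158665005985 [ 0.4375 -0.1985  0.08  ]
cFL [-101.    50.6]
cRL [37.7 50.1]
brL [37.7 34.9]
brL z84 [39.1 34.1]
brRearL [60.8 37. ]
legL [-24.1  37.8]
seam1 [-32.5  74.8]
seam2 [39.3 74.6]
tcp [-25.3  -0.6]
140 176 176 176 176 175 175 174 175 175 175 175 174 174 168 159 170 175 175 174 174 174 174 174 174 175 174 174 174 174 174 174 174 174 174 174 174 173 174 174 173
144 141 143 143 142 142 141 135 120 114 113 113 113 123 144 160 173 174 174 174 173 174 174 174 175 174 174 174 173 173 174 173 173 173 173 173 173 172 173 173 174
148 175 176 175 175 175 174 173 173 174 173 174 173 173 173 172 174 175 175 175 173 173 175 174 173 174 173 173 172 172 171 172 171 172 171 172 172 172 172 172 172
152 177 177 176 177 176 175 174 175 174 174 172 173 173 173 173 173 173 173 172 173 173 173 173 173 172 173 172 171 171 171 170 170 170 171 171 170 172 171 172 173
156 177 178 178 178 177 178 177 178 176 176 175 175 173 171 171 172 172 172 172 173 173 173 173 173 173 174 174 173 172 173 173 174 174 174 174 174 174 175 175 175
160 177 177 178 178 178 178 177 178 178 178 177 176 174 17
[... 1203 characters left out ...]
205 204 205 208 212 218 219 214 200 207 212 209
192 177 176 176 177 177 176 176 176 175 162 122 104 105 105 121 155 177 180 177 177 176 181 195 207 210 210 209 207 206 204 207 209 211 218 217 198 146 124 125 124
196 105 106 104 106 107 111 111 111 110 110 106 105 106 116 140 152 152 121 111 116 117 122 128 131 132 132 141 159 164 163 157 137 127 125 123 119 124 126 124 124
200 107 105 106 105 106 105 106 105 105 104 105 105 100 91 98 108 114 112 111 111 112 116 123 126 126 125 124 123 123 123 125 126 127 126 125 124 126 125 123 122
204 105 104 105 105 106 106 106 106 105 104 104 103 100 96 104 114 111 110 113 111 115 122 124 124 125 124 124 123 123 124 126 127 127 123 120 125 125 125 124 122
```

Emit:
send_rows --series '[0,0.5,0,-1,-0.004,0,0,0,0.5,0,-1.8,-0.008,0,0,0,0.5,0,-1.8,-0.008,0,0,0,0.5,1,-1.8,-0.008,0,0,0,0.5,2,-1.8,-0.008,0,0,0,0.5,3,-1.8,-0.008,0,0,0,0.5,3,-1.8,-0.008,0,0]'

```text
time: 15.28
tool_pos: [0.5284, -0.2597, 0.0929]
ee_rot: [2.032, 2.391, 0.004]
force: [-3.2, -3.7, 10.7]
grip_width: 0.111
finger_force: 40.1
```

Run:
```python
from h import *
go((.5390,-.2573,.0927),.164+np.pi/2)
```

```text
shift mm [ 0.7 10.8  0.3] turn [ 0.0046  0.0014 -0.0021] t 1.7327 pos [ 0.5284 -0.2597  0.0929] w 9.6 F [-3.2 -3.7 10.7] M [-0.64  0.81  0.1 ] ff 40.07990654557943
```

Emit:
send_rows --series '[0,0,0,-1,0,0,0,0,0,0,-1.5,0,0,0,0,0,1,-1.5,0,0,0,0,0,2,-1.5,0,0,0,0,0,3,-1.5,0,0,0,0,0,4,-1.5,0,0,0,0,0,4,-1.5,0,0,0]'

```text
time: 15.87
tool_pos: [0.5311, -0.2581, 0.0935]
ee_rot: [2.034, 2.393, 0.003]
force: [-6.1, -3.4, 8.2]
grip_width: 0.111
finger_force: 40.2
```

Run:
```python
from h import *
go((.5390,-.2573,.0927),.164+np.pi/2)
```

```text
shift mm [-0.5  7.9  0.9] turn [ 0.0019 -0.0009 -0.0021] t 1.7327 pos [ 0.5311 -0.2581  0.0935] w 9.7 F [-6.1 -3.4  8.2] M [-0.64  1.44  0.05] ff 40.19936861470342
```

It is sliding now, under a lighter press. I'll carry on.

Emit:
send_rows --series '[0,-0.5,1,0,0,0,0,0,-0.5,2,0,0,0,0,0,-0.5,3,0,0,0,0,0,-0.5,4,0,0,0,0,0,-0.5,5,0,0,0,0,0,-0.5,5,0,0,0,0]'

```text
time: 16.37
tool_pos: [0.5355, -0.2571, 0.0935]
ee_rot: [-2.034, -2.393, -0.003]
force: [-7.5, -2.0, 9.2]
grip_width: 0.107
finger_force: 40.2
```

Run:
```python
from h import *
go((.5395,-.2568,.0927),.164+np.pi/2)
```

```text
shift mm [-0.3  4.   0.8] turn [ 0.0007 -0.0019 -0.002 ] t 1.7328 pos [ 0.5355 -0.2571  0.0935] w 9.3 F [-7.5 -2.   9.2] M [-0.35  1.66 -0.06] ff 40.16704028472304
```

Emit:
send_rows --series '[0,0,1,0,0,0,0,0,0,2,0,0,0,0,0,0,3,0,0,0,0,0,0,4,0,0,0,0,0,0,4,0,0,0,0,0,0,4,0,0,0,0]'

```text
time: 16.87
tool_pos: [0.5394, -0.2564, 0.0936]
ee_rot: [-2.034, -2.393, -0.003]
force: [-8.1, -2.1, 9.9]
grip_width: 0.112
finger_force: 40.2
```

Run:
```python
from h import *
go((.5395,-.2568,.0927),.164+np.pi/2)
```

```text
shift mm [-0.4 -0.   0.9] turn [ 0.0007 -0.0021 -0.002 ] t 1.7328 pos [ 0.5394 -0.2564  0.0936] w 9.8 F [-8.1 -2.1  9.9] M [-0.34  1.68 -0.03] ff 40.17387980595231
```

Emit:
send_rows --series '[0,0,0.5,0,0,0,0,0,0,1,0,0,0,0,0,0,1.5,0,0,0,0,0,0,2,0,0,0,0,0,0,2,0,0,0,0]'

```text
time: 17.28
tool_pos: [0.54, -0.2563, 0.0935]
ee_rot: [-2.033, -2.391, 0.0]
force: [-11.0, -1.5, 11.8]
grip_width: 0.11
finger_force: 40.1
```

Run:
```python
from h import *
go((.5395,-.2568,.0927),.164+np.pi/2)
```

```text
shift mm [-0.4 -0.5  0.8] turn [-0.0023 -0.0026 -0.0025] t 1.7323 pos [ 0.54   -0.2563  0.0935] w 9.6 F [-11.   -1.5  11.8] M [-0.33  2.36  0.04] ff 40.09742131456733
```

The web has been reached: Fx is rising and travel has stopped. Now I'll ease the side force, undo the pitch trim and press down.

Emit:
send_rows --series '[0,0,-1,0,0.003,0,0.002,0,0,-1.5,0.5,0.006,0,0.002,0,0,-1.5,1,0.006,0,0.002,0,0,-1.5,1.5,0.006,0,0.002,0,0,-1.5,2,0.006,0,0.002,0,0,-1.5,2,0.006,0,0.002,0,0,-1.5,2,0.006,0,0.002]'

```text
time: 17.87
tool_pos: [0.5396, -0.2564, 0.0927]
ee_rot: [-2.033, -2.388, 0.005]
force: [-12.0, -0.8, 16.5]
grip_width: 0.109
finger_force: 40.0
```

Run:
```python
from h import *
go((.5395,-.2568,.0927),.164+np.pi/2)
```

```text
shift mm [-0.4 -0.1  0. ] turn [-0.0061 -0.0019 -0.0041] t 1.7307 pos [ 0.5396 -0.2564  0.0927] w 9.5 F [-12.   -0.8  16.5] M [-0.13  2.29  0.01] ff 40.010689459741116
```

Emit:
send_rows --series '[0,-0.5,-1,0,-0.003,0,-0.003,0,-0.5,-2,0,-0.007,0,-0.003,0,-0.5,-3,0,-0.008,0,-0.003,0,-0.5,-3,0,-0.008,0,-0.003,0,-0.5,-3,0,-0.008,0,-0.003,0,-0.5,-3,0,-0.008,0,-0.003]'

```text
time: 18.37
tool_pos: [0.5398, -0.2563, 0.0927]
ee_rot: [2.029, 2.393, 0.011]
force: [-3.3, 0.9, 11.7]
grip_width: 0.111
finger_force: 40.1
```

Run:
```python
from h import *
go((.5395,-.2568,.0927),.164+np.pi/2)
shot("wrist","w9")
g=cv2.cvtColor(cv2.imread("pics/w9.png"),cv2.COLOR_BGR2GRAY)
g8=cv2.cvtColor(cv2.imread("pics/w8.png"),cv2.COLOR_BGR2GRAY)
# left cover edge (dark line rows ~144) : darkest row per column
for n,G in(("w8",g8),("w9",g)):
    print(n,[(c,130+int(np.argmin(G[130:160,c])),int(G[130:160,c].min())) for c in range(120,390,18)])
go((.5395,-.2568,.0927),.164+np.pi/2)
```

```text
shift mm [-0.4 -0.3  0. ] turn [ 0.0082 -0.0014 -0.0001] t 1.7347 pos [ 0.5398 -0.2563  0.0927] w 9.6 F [-3.3  0.9 11.7] M [-0.02  0.9  -0.08] ff 40.065289065241814
w8 [(120, 159, 157), (138, 144, 140), (156, 144, 142), (174, 144, 118), (192, 144, 118), (210, 144, 144), (228, 144, 155), (246, 144, 148), (264, 144, 148), (282, 144, 145), (300, 144, 147), (318, 144, 145), (336, 144, 115), (354, 144, 113), (372, 152, 171)]
w9 [(120, 158, 170), (138, 144, 141), (156, 144, 126), (174, 144, 141), (192, 144, 151), (210, 144, 164), (228, 144, 156), (246, 144, 148), (264, 144, 146), (282, 144, 144), (300, 144, 141), (318, 144, 135), (336, 144, 134), (354, 144, 143), (372, 131, 172)]
shift mm [-0.4 -0.3  0. ] turn [ 0.0081 -0.0014 -0.0002] t 1.7346 pos [ 0.5397 -0.2564  0.0927] w 9.6 F [-4.2 -0.3 10.8] M [ 0.06  0.93 -0.03] ff 40.064785089343786
```

Emit:
send_rows --series '[0,0,0,0.5,0,0,0,0,0,0,1,0.002,0,0,0,0,0,1,0.004,0,0,0,0,0,1,0.004,0,0,0,0,0,1,0.004,0,0,0,0,0,1,0.004,0,0]'

```text
time: 18.92
tool_pos: [0.5396, -0.2564, 0.0926]
ee_rot: [2.031, 2.395, 0.006]
force: [-6.5, 1.3, 17.4]
grip_width: 0.108
finger_force: 40.0
```

Run:
```python
from h import *
go((.5395,-.2568,.0927),.164+np.pi/2)
shot("wrist","w10")
for n in("w8","w10"):
    G=cv2.cvtColor(cv2.imread(f"pics/{n}.png"),cv2.COLOR_BGR2GRAY).astype(int)
    print(n,"line L",G[144,105:135],"R",G[144,350:364])
    print(" pump row110",G[110,84:124]," dark gap row180",G[180,345:375])
    print(" colPump",G[92:112,250])
s=st();print(s["time"],s["force"].round(1))
```

```text
shift mm [-0.4 -0.2 -0.1] turn [ 0.0038 -0.0012 -0.0002] t 1.7346 pos [ 0.5396 -0.2564  0.0926] w 9.4 F [-6.5  1.3 17.4] M [ 0.19  1.41 -0.07] ff 40.013716500252485
w8 line L [228 228 228 228 228 228 228 228 228 228 228 228 222 190 171 169 167 160
 153 143 140 141 140 142 140 139 133 118 113 120] R [141 135 120 114 113 113 113 123 144 160 173 174 174 174]
 pump row110 [131 126 169 221 228 226 227 226 226 226 226 226 227 227 226 227 227 227
 226 227 226 227 227 227 227 227 227 228 227 220 183 174 175 174 174 175
 174 166 144 112]  dark gap row180 [175 175 175 174 175 175 175 176 176 175 165 133 108 103 102 113 149 174
 188 181 177 176 180 194 205 209 210 210 207 206]
 colPump [229 229 229 229 229 229 230 226 195 175 184 191 190 190 190 190 190 189
 189 189]
w10 line L [170 171 171 171 172 171 172 171 171 171 171 171 171 171 173 172 169 162
 155 145 140 141 140 140 140 139 139 133 118 113] R [143 143 143 143 144 144 144 149 163 174 177 176 175 176]
 pump row110 [226 226 226 226 226 226 226 226 226 221 194 174 172 172 171 172 171 171
 172 171 168 168 170 174 176 176 176 176 176 175 176 176 176 175 175 176
 176 176 176 176]  dark gap row180 [177 177 178 188 204 210 212 212 211 209 208 207 208 211 213 215 212 208
 212 214 213 212 209 208 209 209 211 211 210 208]
 colPump [229 229 229 229 229 229 229 229 229 230 227 211 181 180 187 188 189 189
 189 189]
18.9667 [-7.4  0.6 17.5]
```

Picture numbers show the cover unmoved in the hand, home in x (11.7 mm of travel), with its toe under the lip. It sits about 1.5 mm to +y, so I'll ease the push, centre it, and press again.

Emit:
send_rows --series '[0,0,0,-0.8,-0.002,0,0,0,0,0,-1.6,-0.004,0,0,0,-1,-0.5,-2,-0.004,0,0,0,-2,-0.5,-2,-0.004,0,0,0,-3,-0.5,-2,-0.004,0,0,0,-3,-0.5,-2,-0.004,0,0]'

```text
time: 19.47
tool_pos: [0.5398, -0.2563, 0.093]
ee_rot: [2.03, 2.397, 0.015]
force: [-3.7, 4.8, 9.7]
grip_width: 0.112
finger_force: 40.1
```

Run:
```python
from h import *
go((.5398,-.2574,.0927),.164+np.pi/2)
```

```text
shift mm [-1.  -0.2  0.3] turn [ 0.0078 -0.0056  0.0015] t 1.7363 pos [ 0.5398 -0.2563  0.093 ] w 9.7 F [-3.7  4.8  9.7] M [ 0.93  0.78 -0.02] ff 40.11684173718095
```

Emit:
send_rows --series '[0,0,0,-0.8,0,0,0,0,-1,0,-0.8,0,0,0,0,-1.5,0,-0.8,0,0,0,0,-2,0,-0.8,0,0,0,0,-2,0,-0.8,0,0,0]'

```text
time: 19.88
tool_pos: [0.54, -0.2567, 0.0933]
ee_rot: [-2.029, -2.397, -0.016]
force: [-4.1, 7.4, 8.4]
grip_width: 0.107
finger_force: 40.1
```

Run:
```python
from h import *
go((.5398,-.2574,.0927),.164+np.pi/2)
```

```text
shift mm [-0.6 -0.3  0.6] turn [ 0.0072 -0.0078  0.0022] t 1.737 pos [ 0.54   -0.2567  0.0933] w 9.3 F [-4.1  7.4  8.4] M [ 1.49  0.77 -0.09] ff 40.14368986710906
```

Emit:
send_rows --series '[0,-1,0,0.5,0.003,0,0,0,0,0,1,0.004,0.002,0,0,1,0,1.6,0.005,0.004,0,0,2,0,2.2,0.005,0.006,0,0,2.5,0,2.6,0.005,0.006,0,0,2.5,0,2.6,0.005,0.006,0,0,2.5,0,2.6,0.005,0.006,0,0,2.5,0,2.6,0.005,0.006,0]'

```text
time: 20.55
tool_pos: [0.5398, -0.2571, 0.0926]
ee_rot: [-2.027, -2.393, -0.013]
force: [-6.2, 5.1, 17.1]
grip_width: 0.106
finger_force: 40.0
```

Run:
```python
from h import *
go((.5398,-.2574,.0927),.164+np.pi/2)
```

```text
shift mm [-0.3 -0.  -0.1] turn [ 0.003  -0.0093  0.001 ] t 1.7358 pos [ 0.5398 -0.2571  0.0926] w 9.2 F [-6.2  5.1 17.1] M [ 0.71  1.31 -0.06] ff 40.009034760296345
```

Emit:
send_rows --series '[0,0,0,0,0,-0.003,0,0,0,0,0,0.002,-0.006,0,0,0.5,0,0,0.002,-0.009,0,0,0.5,0,0,0.002,-0.009,0,0,0.5,0,0,0.002,-0.009,0,0,0.5,0,0,0.002,-0.009,0]'

```text
time: 21.05
tool_pos: [0.5398, -0.2573, 0.0926]
ee_rot: [2.031, 2.395, 0.001]
force: [-6.7, 2.1, 16.5]
grip_width: 0.11
finger_force: 40.0
```

Run:
```python
from h import *
go((.5398,-.2574,.0927),.164+np.pi/2)
shot("wrist","w11")
G=cv2.cvtColor(cv2.imread("pics/w11.png"),cv2.COLOR_BGR2GRAY).astype(int)
print("line L",G[143:146,117:130],"R",G[143:146,350:364]);print(G[110,84:104],G[95:112,250],G[180,340:360])
```

```text
shift mm [-0.1  0.  -0.1] turn [0.0013 0.0005 0.0005] t 1.7353 pos [ 0.5398 -0.2573  0.0926] w 9.6 F [-6.7  2.1 16.5] M [0.5  1.29 0.05] ff 40.00207733362913
line L [[171 171 172 174 173 171 169 167 158 141 143 160 165]
 [172 172 172 172 170 163 156 143 133 119 120 136 140]
 [171 172 171 172 171 166 162 154 150 148 149 152 152]] R [[171 171 170 170 172 172 171 172 173 176 178 178 176 177]
 [146 145 146 147 151 152 152 153 159 173 177 177 176 176]
 [154 153 154 154 158 157 159 158 163 173 176 177 177 176]]
[226 226 227 226 227 226 227 227 227 226 216 180 171 173 172 172 172 172
 171 158] [229 229 229 229 230 230 226 196 176 184 188 189 190 189 190 189 190] [131 142 172 198 182 177 178 177 186 205 212 213 213 212 210 209 208 210
 211 214]
```

```bash
python3 -c "
from h import *
print(ticket.hand_in())"
```

```text
the job is handed in; nothing more can be done
None
```

The cover is back on and the job is handed in at about 21 s. Its toe is under the bracket, it lies flat by the tool height (within about 1 mm), and the arm is still holding it down with about 17 N. I turned the button to within about 0.04 rad of the slot direction before laying the cover on and could not see it again afterwards. The first slide stuck at 17 N side force until I eased the push.

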